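# Press a gas reservoir down on the bleeding stand and hold it

## Robot

A 6-joint arm with a two-finger parallel gripper is mounted at the origin on the work surface. World frame = base frame: x ahead of the robot, y to its left, z up, the work surface at z = 0. Lengths are in m, angles in degrees, forces in N, time in s.
With the tool pointing down it reaches from about 0.4 to 0.825 m from the base axis. Payload 7 kg.
Tool frame: the origin (TCP) lies midway between the tips of the shut fingers; the grasp point (between the pads) lies 19 mm behind it; z points along the fingers, y is the direction in which the jaws open and shut (so a half turn about z gives the same grasp; the last joint's range is limited). The gripper opens to 88 mm and grips with 3 to 60 N. Pads are 19 mm wide; open, the fingers measure 130 mm over their backs; the gripper's body (78 mm by 193 mm) begins 47 mm behind the grasp point.
Start: joints at [85.778, 20.546, 0.682, 0, -70.136, -16.507], TCP at [0.239, 0.631, 0.227] pointing down, gripper open.
Joint ranges: [-176.03, 176.03], [-82.01, 121.73], [-58.28, 71.71], [-173.87, 95.51], [-174.79, -0.11], [-173.66, 173.66]. Speed limits (degrees/s): [136.94, 136.94, 172.46, 180, 180, 180].

## Interface

Orientations are given as a 3x3 rotation matrix whose columns are the frame's x, y, z axes.
In Python, from rig import robot gives the robot as it stands. Calls block until the motion is done:
- robot.goto(position, orientation): joint-space move of the TCP to a pose.
- robot.servo_line(position, ori=None, speed=0.15): straight line of the TCP; ori=None keeps the orientation; speed is the mean speed in m/s.
- robot.movej(angles): joint-space move.
- robot.move_gripper(opening): opening from 0.0 (shut) to 1.0 (fully open); the grip force is fixed at half the most; returns when the fingers have stopped.
- robot.dwell(seconds).
- robot.ik(position, orientation): joint angles nearest the present ones, or None.
- robot.grab_frame(name): name is "scene" or "top" or "wrist"; returns (picture, depth): 384x512x3 uint8, red, green, blue; 384x512 float32, m along the optical axis (not along the pixel's ray), 0 where there is no reading.
- robot.camera_info(name): a dict with "vfov" (degrees; the focal length in pixels is half the picture's height over the tangent of half this angle, whatever the lens; pixels are square), "cx", "cy" (the principal point, pixels), "view" (4x4, takes a point from world to camera coordinates); the wrist camera has in their place "T_tool_cam" (4x4, takes a point from camera to tool coordinates, whose origin is the TCP and whose axes are the flange's). Camera axes: x right, y down, z forward; pixel columns grow to the right and rows downward; lengths in m; the calibration is good to about 2 mm. The wrist camera is an equidistant fisheye: a pixel r from the principal point sees the ray r / f radians off the axis. A picture is of the moment at which its call begins: read the wrist's pose just before it. camera_info takes no time and is no camera call.
A pose or a line that the arm cannot do raises robot.Unreachable and nothing moves.
- robot.job_done(): hands the job in, once; it reports no verdict.
Readings, each from a call of its own:
- robot.read_t(): time.
- robot.read_qpos(): joint angles.
- robot.read_qvel(): joint speeds.
- robot.read_effort(): joint torques, N m.
- robot.read_position(): TCP position.
- robot.read_tcp_rot(): TCP orientation.
- robot.read_force(): force on the tool from outside, world axes, zero at the start.
- robot.read_ft_torque(): the same for the moment, N m.
- robot.read_grip_width(): opening from 0.0 (shut) to 1.0 (fully open).
Only numpy, scipy, OpenCV 4.12 (cv2) and the standard library are available. Lean on these libraries where they do the work, as an engineer would, in place of code of your own. Each camera call takes 0.05 s, during which the arm holds its last target.

## Task

Free the sprung ring of the bleeding stand by turning its clamp knob clockwise to the end of its travel; then take the round-bellied steel gas reservoir, seat it upright, neck up, in the ring and press it down at least three quarters of the ring's travel. Finish while holding it pressed down like that: do not let go. Leave everything else on the bench where it is.

Things in the scene. Friction and masses are not known exactly. Their poses are not given: they have to be found in the camera images.
- stand: bleeding stand, fixed to the bench: dark steel base plate 175 x 150 x 12 mm. Origin on the bench directly under the centre of the ring; x axis points from the knob towards the ring (the knob's axis is at x = -85 mm, y = 0), z up. Two guide posts with coil springs, 16 mm across at their 99 mm high tops, stand at y = +-52 mm beside the ring.
- ring_seat (a point): centre of the upper edge of the aluminium ring (hole 48 mm across, 72 mm outside, 12 mm thick). 75 mm above the bench when up; it moves with the ring. A seated reservoir has its ball centre 21 mm above this point and its foot 17 mm below it.
- ring (a joint): how far the ring is pressed down, m: 0 up, 0.020 at its bottom stop. It springs back up; it takes 7 N to start and 14 N at the bottom (the reservoir's own weight does not press it down). While the clamp knob is locked its stop arm under the ring's tab blocks the ring after 2 to 3 mm (do not force it).
- clamp_knob (a joint): clamp knob angle, rad: near 0 locked, 1.4 at the end stop, fully free; grows clockwise seen from above, about a vertical axis. Light friction (0.06 N m); it stays where it is left. The arm is clear of the ring's tab from about 0.7 on.
- knob_grip (a point): on the knob's axis, 106 mm above the bench: the height to grip. The knob's bar grip is 50 mm long, 12 mm wide, runs along this point's x axis and reaches from 83 mm to 113 mm above the bench (over an 83 mm high hub 42 mm across). x turns with the knob; at joint value 0 it is parallel to the stand's x.
- reservoir: round steel gas reservoir, 120 mm tall, standing upright and loose on the bench: foot 28 mm across, ball 64 mm across, straight neck 26 mm across from 68 to 120 mm above the foot. 0.25 to 0.45 kg. Origin under the foot, z along the neck.
- reservoir_ball (a point): centre of the reservoir's ball, on its axis 38 mm above the underside of its foot
- canister: straight-sided steel gas canister, 50 mm across, 70 mm tall body with the same 26 mm neck on top, 118 mm in all; not the round reservoir; origin under its centre
- bushing: white nylon bushing, 32 mm across, 28 mm tall, standing; origin under its centre
- extractor: polished steel pin extractor, a flat C of 70 x 50 mm with a screw and cross bar, 16 mm thick; origin on its underside
- hammer: brass hammer with wooden handle, 260 mm long, lying; origin under its middle
- brake_shoe: scuffed crescent drum brake shoe, 110 mm long, 25 mm tall; origin on its underside
- sprocket: steel chain sprocket lying flat, 104 mm across, 7 mm thick; origin under its centre
- oil_bottle: grey closed oil bottle, 60 mm across, 160 mm tall; origin under its centre
Not all that is in view belongs to the job. Leave any blue or green look-alike of the reservoir alone.

How it is judged:
By the outcome, as a careful person would: the job done as asked, in the order asked, and still so for the second after the job is handed in, while the arm keeps its last pose, push and grip.
It also fails if it takes over 51 s, if anything falls off the work surface, if the arm or the gripper's body presses on something with over 40 N, if the wrist force passes 120 N, or if a joint passes its speed limit or range.

## Working session

There is one attempt and no reset: what is moved stays moved. The work goes in short steps, each a Python script; the robot and the scene stay as the last script left them, time stands still between calls to the robot, and variables do not carry over. Pictures are saved under pics/ and viewed, and the job is handed in when it is done.

```bash
ls; mkdir -p pics; cat > h.py <<'E'
import numpy as np, cv2
from rig import robot
def save(n,im): cv2.imwrite(f'pics/{n}.png', cv2.cvtColor(im,cv2.COLOR_RGB2BGR))
def cloud(name,d):
    c=robot.camera_info(name); H,W=d.shape
    f=H/2/np.tan(np.radians(c['vfov'])/2)
    u,v=np.meshgrid(np.arange(W),np.arange(H))
    P=np.stack([(u-c['cx'])/f*d,(v-c['cy'])/f*d,d,np.ones_like(d)],-1)
    Q=P@np.linalg.inv(np.array(c['view'])).T
    Q=Q[...,:3]; Q[d<=0]=np.nan
    return Q
E
python3 - <<'E'
from h import *
for n in('scene','top'):
    im,d=robot.grab_frame(n); save(n+'0',im); np.savez(n+'0.npz',im=im,d=d)
    print(n,{k:np.round(v,3).tolist() for k,v in robot.camera_info(n).items() if not isinstance(v,str)})
im,d=robot.grab_frame('wrist'); save('wrist0',im)
print(robot.read_tcp_rot(),robot.read_t(),robot.read_grip_width(),robot.camera_info('wrist'))
E
```

```text
pics
scene {'vfov': 49.866, 'cx': 253.743, 'cy': 196.663, 'view': [[0.874, 0.486, 0.011, -0.537], [0.396, -0.699, -0.595, -0.163], [-0.281, 0.525, -0.804, 1.294], [0.0, 0.0, 0.0, 1.0]]}
top {'vfov': 42.358, 'cx': 249.6, 'cy': 200.264, 'view': [[0.041, -0.999, -0.003, 0.004], [-0.97, -0.039, -0.24, 0.607], [0.24, 0.013, -0.971, 1.544], [0.0, 0.0, 0.0, 1.0]]}
[[ 9.35235504e-01 -3.54026033e-01 -3.45094056e-04]
 [-3.54026190e-01 -9.35234775e-01 -1.17163879e-03]
 [ 9.20466732e-05  1.21793053e-03 -9.99999254e-01]] 0.15 1.0063088650291951 {'vfov': 65.70646984690485, 'cx': 255.77475672264603, 'cy': 191.98851612445645, 'T_tool_cam': array([[ 1.17209719e-04, -9.65263317e-01, -2.61278999e-01,
         7.15245678e-02],
       [ 9.99999825e-01,  2.64742674e-04, -5.29459672e-04,
        -5.78259262e-04],
       [ 5.80239700e-04, -2.61278891e-01,  9.65263179e-01,
        -1.57415315e-01],
       [ 0.00000000e+00,  0.00000000e+00,  0.00000000e+00,
         1.00000000e+00]])}
```

View pics/scene0.png

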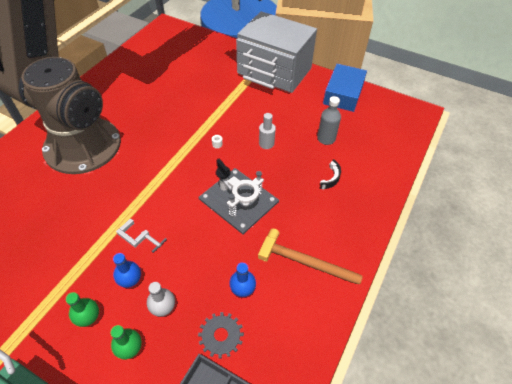

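View pics/top0.png

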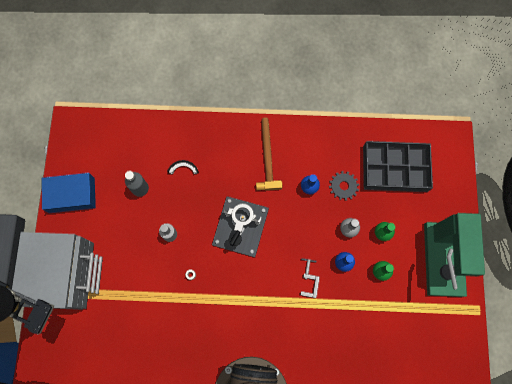

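View pics/wrist0.png

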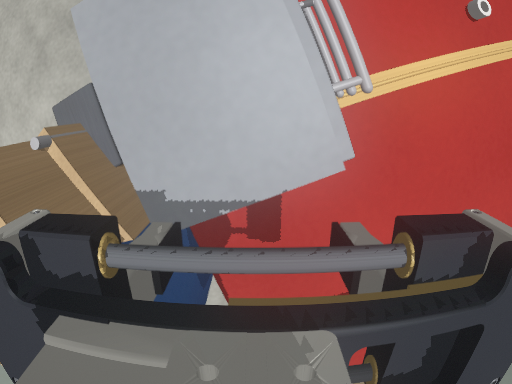

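The pictures show the stand at top (240,225), with its knob at (235,237) and ring at (242,214). The silver round reservoir is at top (350,227) / scene (160,300), with a blue and two green look-alikes near it. The canister is at top (167,232).

```bash
python3 - <<'E'
from h import *
C=[]
for n in('scene','top'):
    z=np.load(n+'0.npz'); Q=cloud(n,z['d']); im=z['im']
    def crop(u0,u1,v0,v1,s,nm):
        save(nm,cv2.resize(im[v0:v1,u0:u1],None,fx=s,fy=s,interpolation=cv2.INTER_CUBIC))
    if n=='scene': crop(190,290,140,240,6,'sc_stand'); 
    else: crop(200,280,185,265,7,'tp_stand')
    # bench plane bias
    red=(im[...,0]>150)&(im[...,1]<40)&(im[...,2]<40)
    print(n,'bench z',np.nanmedian(Q[red][:,2]))
    C.append((Q.reshape(-1,3),im.reshape(-1,3)))
Q=np.concatenate([c[0] for c in C]); I=np.concatenate([c[1] for c in C]).astype(int)
src=np.r_[np.zeros(len(C[0][0])),np.ones(len(C[1][0]))]
for nm,(u,v) in dict(res=(350,227),stand=(240,225),can=(167,232),blue=(345,262),blue2=(310,184),green1=(385,231),green2=(383,271)).items():
    c=cloud('top',np.load('top0.npz')['d'])[v,u]; print(nm,c.round(3))
# cluster above bench near each
import numpy as np
np.savez('cl.npz',Q=Q,I=I,src=src)
E
```

```text
scene bench z -0.0010042338191434963
top bench z -0.00030810666928537955
res [ 0.527 -0.295  0.09 ]
stand [0.522 0.056 0.08 ]
can [0.486 0.285 0.1  ]
blue [ 0.414 -0.277  0.101]
blue2 [ 0.664 -0.166  0.092]
green1 [ 0.519 -0.406  0.09 ]
green2 [ 0.392 -0.397  0.091]
```

View pics/sc_stand.png

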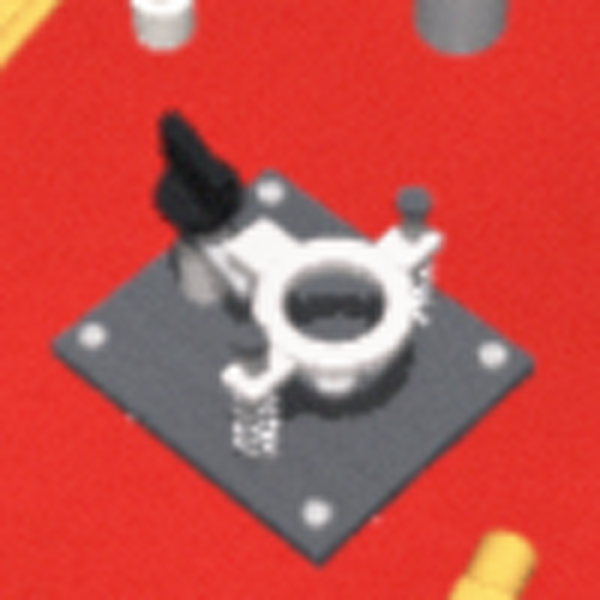

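View pics/tp_stand.png

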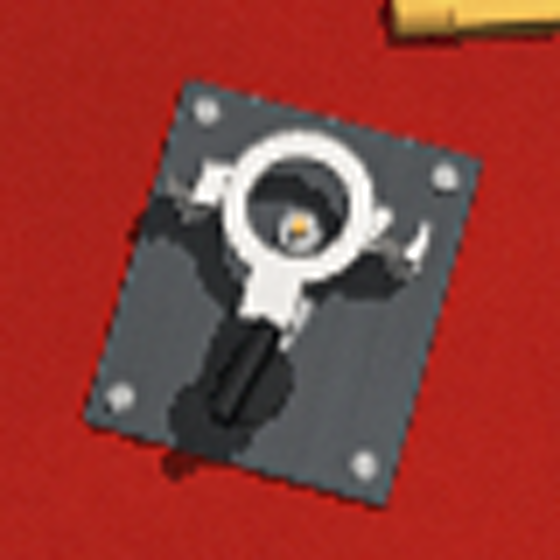

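The crops show the ring centre at top about (242.5,214.5), the bar of the knob about 10–15° off the stand's x axis, and clear lugs on both sides. Next I fit the positions numerically.

```bash
cat > fit.py <<'E'
from h import *
from scipy.optimize import least_squares
z=np.load('cl.npz'); Q,I,src=z['Q'],z['I'],z['src']
ok=np.isfinite(Q[:,2]); Q,I,src=Q[ok],I[ok],src[ok]
near=np.hypot(Q[:,0]-.52,Q[:,1]-.06)<.16
nonred=~((I[:,0]>90)&(I[:,1]<60)&(I[:,2]<60))
for s in(0,1):
    m=near&(src==s)
    p=Q[m&(Q[:,2]>.007)&(Q[:,2]<.017)&nonred]
    p=p[np.hypot(*(p[:,:2]-np.median(p[:,:2],0)).T)<.12]
    r=cv2.minAreaRect(p[:,:2].astype(np.float32)*1000); print(s,'plate',r)
    k=Q[m&(Q[:,2]>.09)&(I.sum(1)<200)&(Q[:,2]<.125)]
    print(' knobbar',len(k),k.mean(0).round(4),k[:,2].max(),cv2.minAreaRect(k[:,:2].astype(np.float32)*1000))
    g=Q[m&(I.min(1)>120)&(abs(Q[:,2]-.075)<.006)]
    f=least_squares(lambda x:np.clip(abs(np.hypot(g[:,0]-x[0],g[:,1]-x[1])-.030)-.006,0,.02),[*g[:,:2].mean(0)],loss='soft_l1',f_scale=.002)
    print(' ring',len(g),f.x.round(4),np.median(g[:,2]).round(4))
    # reservoirs
    for nm,c in dict(res=(.52,-.295),blue=(.41,-.277),green1=(.519,-.406),can=(.486,.285)).items():
        w=Q[(src==s)&(np.hypot(Q[:,0]-c[0],Q[:,1]-c[1])<.05)&(Q[:,2]>.012)&nonred]
        if nm!='can':
            b=w[w[:,2]<.064]
            f=least_squares(lambda x:np.linalg.norm(b-np.r_[x,.038],axis=1)-.032,list(c),loss='soft_l1',f_scale=.002)
            n=w[(w[:,2]>.075)&(w[:,2]<.117)]
            f2=least_squares(lambda x:np.hypot(n[:,0]-x[0],n[:,1]-x[1])-.013,list(c),loss='soft_l1',f_scale=.002)
            print(' ',nm,len(b),f.x.round(4),'neck',len(n),f2.x.round(4),'top',w[:,2].max().round(4))
        else: print(' can',w.mean(0).round(3))
E
python3 fit.py
```

```text
0 plate ((533.6611328125, 55.193355560302734), (152.32211303710938, 176.56732177734375), 76.54248809814453)
 knobbar 104 [0.482  0.0636 0.106 ] 0.11619104937100044 ((479.8879699707031, 65.86653137207031), (12.081730842590332, 46.588050842285156), 66.8958740234375)
 ring 435 [0.5561 0.0494] 0.0732
  res 384 [ 0.5363 -0.3048] neck 117 [ 0.5368 -0.3053] top 0.1224
  blue 413 [ 0.4237 -0.2875] neck 129 [ 0.4435 -0.2979] top 0.1226
  green1 495 [ 0.5283 -0.4183] neck 134 [ 0.5291 -0.4184] top 0.1223
 can [0.502 0.28  0.066]
1 plate ((531.9095458984375, 57.73511505126953), (150.9897918701172, 175.4811553955078), 76.65190887451172)
 knobbar 74 [0.474  0.0702 0.109 ] 0.1212248228697772 ((475.51031494140625, 72.50901794433594), (19.540334701538086, 47.12136459350586), 57.52944564819336)
 ring 254 [0.553 0.053] 0.0744
  res 183 [ 0.5368 -0.3044] neck 46 [ 0.536  -0.3038] top 0.128
  blue 178 [ 0.4234 -0.2866] neck 35 [ 0.4129 -0.27  ] top 0.1264
  green1 186 [ 0.5282 -0.4177] neck 44 [ 0.5128 -0.4034] top 0.1309
 can [0.489 0.288 0.076]
```

```bash
cat >> h.py <<'E'
def R(a):
    a=np.radians(a); c,s=np.cos(a),np.sin(a)
    return np.array([[c,s,0],[s,-c,0],[0,0,-1.]])
def wcloud(d,p,Rt):
    c=robot.camera_info('wrist'); H,W=d.shape
    f=H/2/np.tan(np.radians(c['vfov'])/2)
    u,v=np.meshgrid(np.arange(W)-c['cx'],np.arange(H)-c['cy'])
    r=np.hypot(u,v); th=r/f; k=np.where(r>1e-6,np.tan(th)/np.maximum(r,1e-6),1/f)
    P=np.stack([u*k*d,v*k*d,d],-1)
    T=np.array(c['T_tool_cam']); P=P@T[:3,:3].T+T[:3,3]
    P=P@np.array(Rt).T+np.array(p); P[d<=0]=np.nan
    return P
def wgrab(n):
    p,Rt=robot.read_position(),robot.read_tcp_rot()
    im,d=robot.grab_frame('wrist'); save(n,im); Q=wcloud(d,p,Rt); np.savez(n+'.npz',im=im,Q=Q); return im,Q
E
python3 - <<'E'
from h import *
a=-22
h=R(a)[:,0]
p=np.array([.472,.071,.22])-.05*h
for aa in(a,a-80,a+180,a+100):print(aa,robot.ik(p,R(aa)))
robot.goto(p,R(a)); print(robot.read_t(),robot.read_position(),robot.read_qpos())
wgrab('w1')
E
```

```text
-22 [ 38.06716584  -2.56930962 -28.36671368   0.         -64.20259594
  29.93283416]
-102 [ 38.06716584  -2.56930962 -28.36671368   0.         -64.20259594
 -50.06716584]
158 [  38.06716584   -2.56930962  -28.36671368    0.          -64.20259594
 -150.06716584]
78 [ 38.06716584  -2.56930962 -28.36671368   0.         -64.20259594
 129.93283416]
2.2083 [0.42595459 0.09045074 0.22003957] [ 3.81269802e+01 -2.52704885e+00 -2.83241343e+01  5.81063656e-03
 -6.41971103e+01  2.99199283e+01]
```

View pics/w1.png

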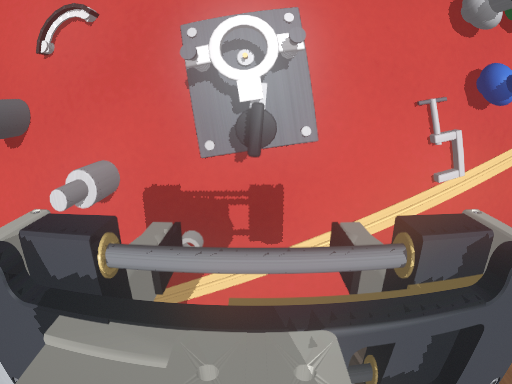

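The wrist view shows the ring at (243,47), the knob hub at (256,128) with its bar from (258,105) to (254,153), and the full base plate. I fit it next.

```bash
python3 - <<'E'
from h import *
from scipy.optimize import least_squares
z=np.load('w1.npz'); im=z['im'].astype(int); Q=z['Q']; 
im[200:]=255; Q[200:]=np.nan
near=np.hypot(Q[...,0]-.52,Q[...,1]-.06)<.17
red=(im[...,0]>90)&(im[...,1]<60)&(im[...,2]<60)
print('bench',np.nanmedian(Q[:200][red[:200]][:,2]))
p=Q[near&~red&(abs(Q[...,2]-.012)<.004)]
print('plate',cv2.minAreaRect((p[:,:2]*1000).astype(np.float32)))
g=Q[near&(im.min(-1)>130)&(abs(Q[...,2]-.075)<.006)]
f=least_squares(lambda x:np.clip(abs(np.hypot(g[:,0]-x[0],g[:,1]-x[1])-.030)-.006,0,.02),[.555,.051],loss='soft_l1',f_scale=.002)
print('ring',len(g),f.x,np.median(g[:,2]))
k=Q[near&(im.sum(-1)<220)&(abs(Q[...,2]-.113)<.007)&(np.hypot(Q[...,0]-.472,Q[...,1]-.071)<.05)]
print('bar',len(k),k.mean(0),cv2.minAreaRect((k[:,:2]*1000).astype(np.float32)))
u,s,vt=np.linalg.svd(k[:,:2]-k[:,:2].mean(0)); print(np.degrees(np.arctan(vt[0,1]/vt[0,0])))
hb=Q[near&(im.sum(-1)<220)&(abs(Q[...,2]-.083)<.004)&(np.hypot(Q[...,0]-.472,Q[...,1]-.071)<.05)]
print('hub',len(hb),cv2.minEnclosingCircle((hb[:,:2]*1000).astype(np.float32)))
t=Q[near&(abs(Q[...,2]-.099)<.004)&(np.hypot(Q[...,0]-.555,Q[...,1]-.051)<.07)]
for s in(-1,1):
    w=t[(t[:,1]-.051)*s>0]; print('post',len(w),w.mean(0))
E
```

```text
bench -0.0007606029290149335
plate ((535.2493286132812, 56.641387939453125), (150.91357421875, 175.43875122070312), 76.51483154296875)
ring 3191 [0.55648696 0.05170432] 0.0740025849155101
bar 87 [0.46573085 0.07844791 0.11117634] ((466.9862365722656, 76.4513931274414), (11.988555908203125, 20.620134353637695), 64.09054565429688)
-11.710812970656653
hub 59 ((466.8742370605469, 72.95454406738281), 15.64468002319336)
post 222 [5.49429611e-01 1.42234444e-04 9.82862832e-02]
post 217 [0.57343935 0.10069354 0.09830391]
```

```bash
python3 - <<'E'
from h import *
im=np.load('w1.npz')['im']; Q=np.load('w1.npz')['Q']
save('w1c',cv2.resize(im[90:170,210:310],None,fx=7,fy=7,interpolation=cv2.INTER_CUBIC))
# project dark bar silhouettes
z=Q[90:170,210:310,2]*1000
for r in range(10,70,4): print(r+90,np.round(z[r,25:65:2]).astype(int))
print(im[130,235:280].sum(-1))
E
```

```text
100 [13 12 13 75 75 74 74 75 71 64 60 61 60 60 61 60 11 11 13 10]
104 [ 12  13  11  12  11  12  10  11 110 113 112 112 112 111 111  11  11  10
  11  13]
108 [ 12  11  11  12  11  11  10  61 111 112 111 113 112 113 111  12  11  11
  11  12]
112 [ 12  13  12  11  80  81  84  82 109 113 113 112 112 112 111  82  82  12
  12  12]
116 [ 11  12  82  82  83  82  81  83 112 113 111 112 113 113 109  83  82  83
  81  11]
120 [ 11  81  83  82  83  83  81  81 111 112 112 113 111 112  83  83  83  82
  83  81]
124 [ 11  83  83  83  83  82  82 110 112 112 112 111 114 111  83  83  82  82
  82  82]
128 [ 81  81  82  82  82  83  82 110 111 112 113 113 112 111  82  83  83  83
  83  82]
132 [ 11  80  82  82  82  83  83 110 112 113 114 113 114 111  83  83  82  83
  82  82]
136 [ 11  11  83  83  82  82  83 110 111 112 113 113 112 110  83  83  83  83
  84  83]
140 [ 11  11  82  83  83  83  83 112 112 112 113 112 112 109  82  83  82  83
  82  12]
144 [ 11  12  12  12  82  83  82 112 113 113 111 112 112  81  82  83  82  12
  12  12]
148 [ 12  13  11  10  11  12  11 111 112 113 113 112 113  11  10  10  -1  -1
   0   0]
152 [ 10  10   9   0   0  -1 110 112 113 112 114 112 111   0  -1  -2  -1  -1
  -1   0]
156 [ -1   0  -1  -1  -1   0  -1 110 111 111 112 111 109   0  -1  -1   0  -1
  -2  -1]
[257 249 260 266 267 266 267 271 271 257 234 222 223 220 222 234 244 253
 265 273 283 289 287 288 280 252 239 240 278 284 284 283 285 282 283 282
 287 285 284 285 274 269 417 415 409]
```

View pics/w1c.png

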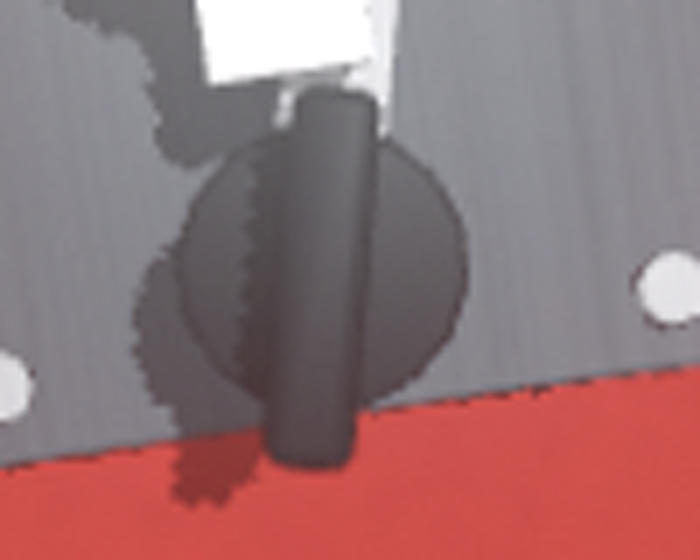

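Depth alone separates the bar cleanly, so I refit it from that.

```bash
python3 - <<'E'
from h import *
Q=np.load('w1.npz')['Q'][90:170,210:310].reshape(-1,3)
k=Q[Q[:,2]>.107]; print(len(k),k.mean(0),cv2.minAreaRect((k[:,:2]*1000).astype(np.float32)))
vt=np.linalg.svd(k[:,:2]-k[:,:2].mean(0))[2]; print(np.degrees(np.arctan(vt[0,1]/vt[0,0])))
h=Q[abs(Q[:,2]-.0825)<.003]; print(cv2.minEnclosingCircle((h[:,:2]*1000).astype(np.float32)))
E
```

```text
741 [0.47961694 0.07017968 0.1117848 ] ((479.276611328125, 70.3602294921875), (12.19599437713623, 50.32602310180664), 63.34121322631836)
-26.467919163281028
((479.21270751953125, 70.26231384277344), 20.953561782836914)
```

```bash
python3 - <<'E'
from h import *
c=np.array([.4793,.0703])
robot.move_gripper(.5)
robot.goto([*c,.15],R(-26.5))
robot.servo_line([*c,.088],speed=.1)
print(robot.read_t(),robot.read_position(),robot.read_force())
robot.move_gripper(0.); print('w',robot.read_grip_width()*88,robot.read_force(),robot.read_ft_torque())
for a in(-50,-75,-90,-93.5,-96):
    robot.goto([*c,.088],R(a)); print(a,robot.read_t(),robot.read_force().round(1),robot.read_ft_torque().round(3),robot.read_grip_width()*88, robot.read_qpos()[5].round(2), robot.read_effort()[5].round(3))
E
```

```text
4.375 [0.47975437 0.07069086 0.08884024] [-0.25604184  0.02098423  0.84831286]
w 11.956218752964554 [-1.13294589 -5.08399439  4.53988587] [-1.94572942  0.49423817  0.07686738]
-50 5.475 [-2.4 -6.   5.7] [-2.37   0.718 -0.025] 11.953630070654377 8.3 -0.162
-75 5.975 [-2.4 -6.8  8.1] [-2.358  1.263 -0.035] 11.935889507677132 -16.69 -0.14
-90 6.3333 [-5.6 -6.1  9.8] [-2.248  1.701 -0.081] 11.956754531042941 -31.71 -0.291
-93.5 6.5833 [-5.5 -6.8  9.9] [-2.195  1.862 -0.071] 11.57773327433877 -35.19 -0.165
-96 6.8333 [-5.9 -5.9  8.8] [-2.118  1.976  0.683] 12.196950997750521 -37.64 -0.842
```

The torque jumped to 0.68 N·m at the last step, so the end stop is reached. I release, retract and verify.

```bash
python3 - <<'E'
from h import *
c=np.array([.4793,.0703])
robot.move_gripper(.5)
robot.servo_line([*c,.17],speed=.2)
a=-22
p=np.array([.472,.071,.22])-.04*R(a)[:,0]
robot.goto(p,R(a)); robot.dwell(.15)
im,Q0=wgrab('w2'); print(robot.read_t())
Q=Q0[60:190,190:320].reshape(-1,3)
k=Q[(Q[:,2]>.107)&(Q[:,2]<.12)]
print(len(k),k.mean(0),cv2.minAreaRect((k[:,:2]*1000).astype(np.float32)))
vt=np.linalg.svd(k[:,:2]-k[:,:2].mean(0))[2]; print(np.degrees(np.arctan2(vt[0,1],vt[0,0])))
E
```

```text
9.45
727 [0.47956729 0.06977342 0.11177735] ((479.41082763671875, 69.78816223144531), (49.199729919433594, 12.395493507385254), 86.58759307861328)
86.56495643331249
```

View pics/w2.png

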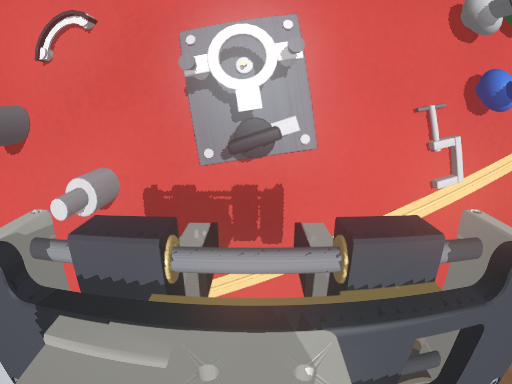

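The knob is now at heading −93.4°. With the stand at −13.45° that is about 1.396 rad, the end stop, and its arm has swung clear of the tab. Next is the reservoir.

```bash
python3 - <<'E'
from h import *
from scipy.optimize import least_squares
a=-45; c=np.array([.5365,-.3046])
p=np.r_[c-.06*R(a)[:2,0],.24]
robot.goto(p,R(a)); robot.dwell(.15)
im,Q0=wgrab('w3'); print(robot.read_t(),robot.read_qpos().round(1))
Q=Q0[:205].reshape(-1,3); Q=Q[np.isfinite(Q[:,2])]
Q=Q[np.hypot(*(Q[:,:2]-c).T)<.045]
n=Q[(Q[:,2]>.075)&(Q[:,2]<.115)]; b=Q[(Q[:,2]>.012)&(Q[:,2]<.064)]; t=Q[Q[:,2]>.1155]
f=least_squares(lambda x:np.hypot(n[:,0]-x[0],n[:,1]-x[1])-.013,c,loss='soft_l1',f_scale=.002)
g=least_squares(lambda x:np.linalg.norm(b-np.r_[x,.037],axis=1)-.032,c,loss='soft_l1',f_scale=.002)
print(len(n),f.x,len(b),g.x,len(t),t.mean(0),cv2.minEnclosingCircle((t[:,:2]*1000).astype(np.float32)))
E
```

```text
10.975 [ -7.8   9.1 -13.   -0.  -67.9  52.9]
47 [ 0.53923924 -0.30475084] 1443 [ 0.5392929 -0.304849 ] 562 [ 0.53938325 -0.30480393  0.11919713] ((539.3326416015625, -304.6605529785156), 13.021981239318848)
```

View pics/w3.png

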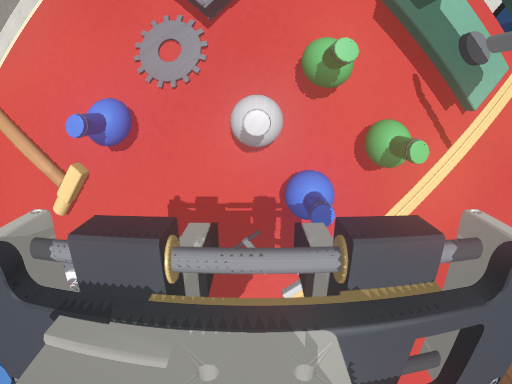

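The silver reservoir is at (257,121), upright and isolated along the jaw direction (image horizontal). I grasp it by the neck.

```bash
python3 - <<'E'
from h import *
a=-45; c=np.array([.5392,-.3047])
robot.goto([*c,.15],R(a))
robot.servo_line([*c,.0775],speed=.1)
f0=robot.read_force(); print(robot.read_t(),robot.read_position(),f0)
robot.move_gripper(0.); print('w',robot.read_grip_width()*88,robot.read_force()-f0)
robot.servo_line([*c,.19],speed=.15); robot.dwell(.2)
print('w',robot.read_grip_width()*88,robot.read_force(),robot.read_ft_torque(),robot.read_t(),robot.read_position())
im,_=robot.grab_frame('scene'); save('s4',im[200:384,60:330])
wgrab('w4')
E
```

```text
12.3667 [ 0.53976033 -0.30484028  0.07835863] [ 0.47283355 -0.47017304  0.37094955]
w 25.72751912673078 [-1.42099367  0.2492372   2.2106716 ]
w 25.50866901570124 [-0.50398331  0.25344342 -5.20311082] [ 0.05382563 -0.05359868 -0.02384304] 13.9167 [ 0.53871401 -0.304526    0.18878812]
```

View pics/s4.png

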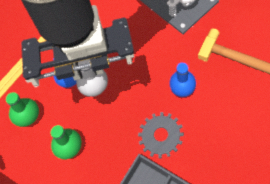

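```bash
python3 - <<'E'
from h import *
from scipy.optimize import least_squares
for n in('w1','w2'):
    z=np.load(n+'.npz'); Q=z['Q'][:200].reshape(-1,3)
    g=Q[(abs(Q[:,2]-.0743)<.003)&(np.hypot(Q[:,0]-.5615,Q[:,1]-.0505)<.045)]
    x=np.array([.5615,.0505])
    for _ in range(20):
        d=g[:,:2]-x; r=np.hypot(*d.T); an=np.degrees(np.arctan2(d[:,1],d[:,0]))+13.45
        # exclude lugs at +-90 and tab 180
        s=np.minimum.reduce([abs((an-q+180)%360-180) for q in(90,-90,180)])>25
        k=s&(r<.040)
        # area centroid-free: fit hard annulus
        f=least_squares(lambda y:np.clip(abs(np.hypot(*(g[k,:2]-y).T)-.030)-.0055,0,.01),x); x=f.x
    rr=np.hypot(*(g[k,:2]-x).T); print(n,k.sum(),x,rr.min(),rr.max(),g[k,2].mean())
E
```

```text
w1 1181 [0.56151083 0.05031667] 0.02324113371086102 0.036569396229583405 0.07420513675115908
w2 1185 [0.56157232 0.05036185] 0.023268189249397553 0.036214770297595573 0.07419027703385898
```

```bash
python3 - <<'E'
from h import *
a=-45; c=np.array([.5615,.0504]); 
p=robot.read_position()
robot.servo_line([.5392,-.3047,.245],speed=.25)
robot.goto([*c,.245],R(a)); robot.dwell(.15)
print(robot.read_t(),robot.read_position(),robot.read_force(),robot.read_grip_width()*88)
robot.servo_line([*c,.160],speed=.12)
robot.dwell(.2)
print(robot.read_position(),robot.read_force(),robot.read_ft_torque())
for n in('scene','top'):
    im,_=robot.grab_frame(n)
    save('5'+n,cv2.resize(im[130:270,170:330],None,fx=4,fy=4))
print(robot.read_t())
E
```

```text
15.8667 [0.56162186 0.0492665  0.24486763] [-0.52261003  0.37262725 -3.69722487] 25.602004536317295
[0.5619642  0.0505569  0.16086665] [-0.24557573  0.17040294 -4.23695803] [-0.00903841 -0.02258483 -0.04838477]
17.025
```

View pics/5scene.png

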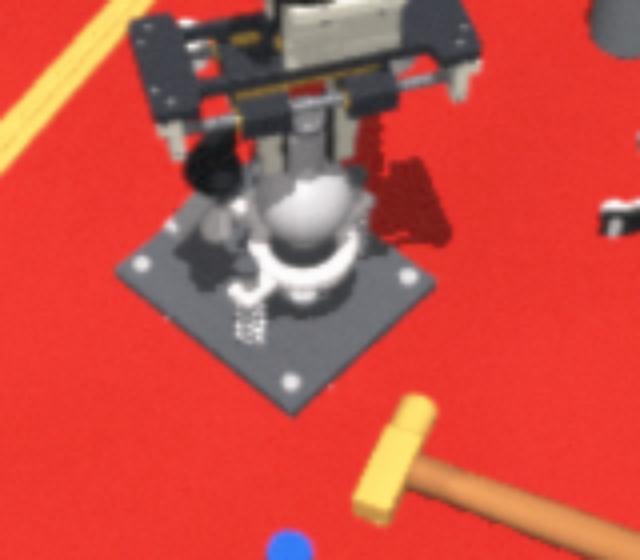

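The reservoir hangs upright, centred over the ring (ball at crop (305,210)), with nothing touching. I lower it in small steps and watch the force.

```bash
python3 - <<'E'
from h import *
c=np.array([.5615,.0504])
for z in(.145,.140,.137,.134,.131):
    robot.servo_line([*c,z],speed=.05); robot.dwell(.1)
    f=robot.read_force(); print(z,robot.read_position().round(4),f.round(2),robot.read_ft_torque().round(2),round(robot.read_t(),2))
    if np.linalg.norm(f-[0,0,-4])>15: break
E
```

```text
0.145 [0.5617 0.0504 0.1451] [-0.11 -0.42 -3.68] [ 0.08  0.04 -0.05] 17.57
0.14 [0.5615 0.0504 0.14  ] [ 0.13  0.71 -4.42] [ 0.02 -0.02 -0.01] 17.93
0.137 [0.5615 0.0504 0.137 ] [-0.23 -0.57 -3.79] [ 0.01 -0.01 -0.04] 18.27
0.134 [0.5617 0.0503 0.1345] [-1.27 -2.25  3.06] [-0.62  0.46 -0.02] 18.62
0.131 [0.5617 0.0503 0.1312] [-1.22 -2.57  3.28] [-0.8   0.31 -0.  ] 18.98
```

```bash
python3 - <<'E'
from h import *
c=np.array([.5615,.0504])
for z in(.128,.125,.122,.1195,.118):
    robot.servo_line([*c,z],speed=.04); robot.dwell(.15)
    f=robot.read_force(); print(z,robot.read_position().round(4),f.round(2),robot.read_ft_torque().round(2),round(robot.read_t(),2))
    if np.linalg.norm(f-[0,0,-4])>26: break
for n in('scene','top'):
    im,d=robot.grab_frame(n); np.savez(n+'6.npz',im=im,d=d)
    save('6'+n,cv2.resize(im[150:250,190:290],None,fx=6,fy=6))
print(robot.read_grip_width()*88)
wgrab('w6')
E
```

```text
0.128 [0.5617 0.0504 0.1282] [-0.61 -3.11  3.98] [-1.01  0.29 -0.01] 19.38
0.125 [0.5617 0.0503 0.1253] [ 0.22 -3.34  6.1 ] [-1.09  0.37 -0.01] 19.77
0.122 [0.5617 0.0503 0.1224] [-0.51 -2.49  5.86] [-1.04  0.47 -0.04] 20.18
0.1195 [0.5617 0.0503 0.12  ] [-1.43 -2.88  6.46] [-1.14  0.65 -0.03] 20.57
0.118 [0.5618 0.0503 0.1186] [-1.62 -3.39  7.17] [-1.15  0.67 -0.04] 20.98
25.648345772704516
```

View pics/6scene.png

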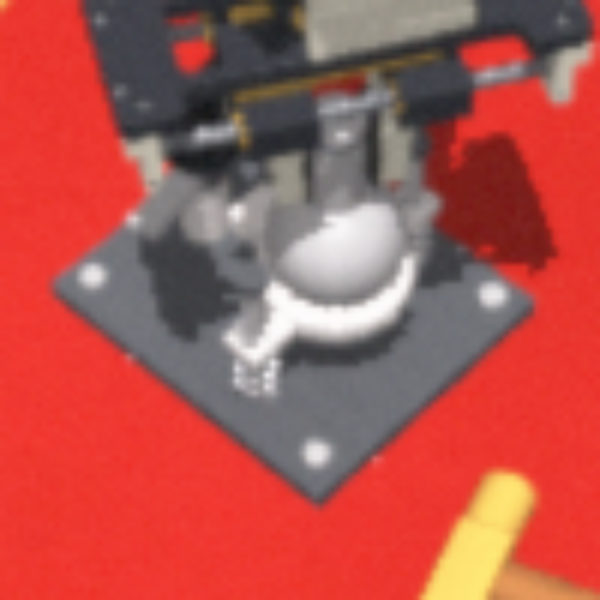

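View pics/6top.png

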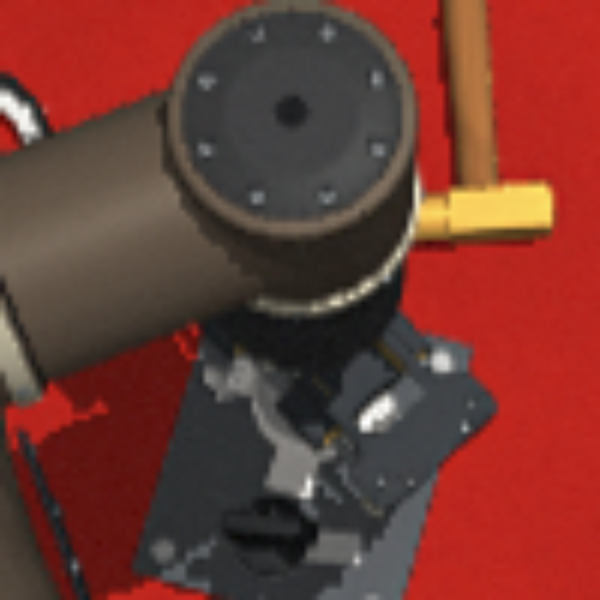

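View pics/w6.png

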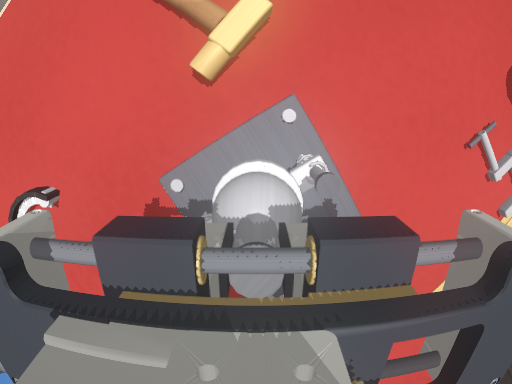

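```bash
python3 - <<'E'
from h import *
# ring height now from fixed cams: white pixels within 38mm of ring axis
for n in('scene','top'):
  for k in('0','6'):
    z=np.load(n+k+'.npz'); Q=cloud(n,z['d']).reshape(-1,3); I=z['im'].reshape(-1,3)
    r=np.hypot(Q[:,0]-.5615,Q[:,1]-.0504)
    m=(r<.05)&(r>.026)&(I.min(1)>130)&(Q[:,2]>.03)&(Q[:,2]<.085)
    print(n,k,m.sum(),np.histogram(Q[m,2],np.arange(.03,.088,.004))[0])
  z=np.load(n+'6.npz'); Q=cloud(n,z['d']).reshape(-1,3); I=z['im'].reshape(-1,3)
  r=np.hypot(Q[:,0]-.5615,Q[:,1]-.0504)
  m=(r<.04)&(Q[:,2]>.06)&(Q[:,2]<.115)
  from scipy.optimize import least_squares
  b=Q[m&(I.ptp(1)<30 if hasattr(I,'ptp') else np.ptp(I.astype(int),axis=1)<30)]
  f=least_squares(lambda x:np.linalg.norm(b-x,axis=1)-.032,[.5615,.0504,.076],loss='soft_l1',f_scale=.0015)
  print(n,'ball',len(b),f.x.round(4))
E
```

```text
scene 0 377 [  2   2   1   2   2   5   2   6  18  34 193 105   4   1]
scene 6 287 [  2   1   0   5  20  42 118  30   5   1   6  15  20  22]
scene ball 361 [0.5597 0.0507 0.0777]
top 0 229 [ 0  0  0  0  0  0  1  2  3 33 68 92 27  3]
top 6 27 [ 0  0  0  0  2  6  6 12  0  0  0  1  0  0]
top ball 56 [0.556  0.0525 0.0753]
```

The ring is roughly 17 mm down according to the scene depth. I press on gently towards the bottom stop for margin and then measure more finely.

```bash
python3 - <<'E'
from h import *
c=np.array([.5615,.0504])
for z in(.1172,.1165,.1158,.1152,.1146):
    robot.servo_line([*c,z],speed=.03); robot.dwell(.2)
    f=robot.read_force(); print(z,robot.read_position().round(4),f.round(2),robot.read_ft_torque().round(2),round(robot.read_t(),2))
    if f[2]>10.5: break
im,d=robot.grab_frame('scene'); np.savez('scene7.npz',im=im,d=d)
save('7scene',cv2.resize(im[150:250,190:290],None,fx=6,fy=6))
h={}
for k in('0','6','7'):
    z=np.load('scene'+k+'.npz'); Q=cloud('scene',z['d']).reshape(-1,3); I=z['im'].reshape(-1,3)
    dx=Q[:,:2]-[.5615,.0504]; r=np.hypot(*dx.T)
    # top face of ring + lug on visible side
    m=(r<.048)&(r>.0335)&(I.min(1)>120)&(Q[:,2]>.045)&(Q[:,2]<.082)
    hist,e=np.histogram(Q[m,2],np.arange(.045,.083,.001)); s=np.convolve(hist,[1,1,1],'same'); i=s.argmax()
    w=m&(abs(Q[:,2]-e[i]-.0005)<.003); print(k,m.sum(),np.median(Q[w,2]).round(4),w.sum())
E
```

```text
0.1172 [0.5618 0.0503 0.1179] [-2.93 -3.23  7.32] [-1.13  0.68  0.02] 21.57
0.1165 [0.5618 0.0503 0.1172] [-2.1  -3.17  8.28] [-1.13  0.73 -0.01] 22.02
0.1158 [0.5617 0.0503 0.1165] [-1.96 -3.27  8.55] [-1.07  0.76  0.02] 22.48
0.1152 [0.5618 0.0503 0.116 ] [-2.31 -2.25  8.71] [-1.17  0.8  -0.06] 22.93
0.1146 [0.5618 0.0503 0.1156] [-2.54 -3.49 10.44] [-1.16  1.02  0.04] 23.38
0 185 0.0725 119
6 116 0.0551 74
7 119 0.0527 75
```

View pics/7scene.png

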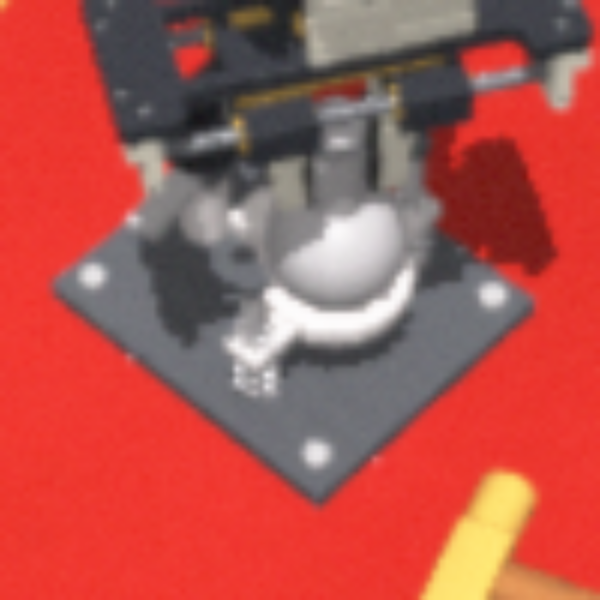

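```bash
python3 - <<'E'
from h import *
robot.dwell(.6); print(robot.read_position().round(4),robot.read_force().round(2),robot.read_grip_width()*88,robot.read_t())
robot.job_done()
E
```

```text
[0.5618 0.0503 0.1156] [-3.22 -2.99 11.  ] 25.891936595314462 24.025
the job is handed in; nothing more can be done
```

The job is handed in, at 24.0 s on the robot's clock. The arm is still holding the reservoir pressed down in the ring.

- **Knob:** I turned it clockwise to its end stop. The wrist torque jumped to about 0.7 N·m there, and the wrist picture afterwards put it at about 1.40 rad, with its stop arm swung clear of the ring's tab.
- **Reservoir:** I gripped the silver round reservoir by its neck, seated it neck up in the ring and pressed it down in small steps.
- **Ring travel:** The scene camera's depth showed the ring about 19.8 mm down out of 20 mm. The force also rose more steeply at the last step, as it would on reaching the bottom stop.
- **Holding:** After a further 0.6 s the tool had not moved and the jaws still measured 25.9 mm, the width of the neck. The force on the tool was 11 N upward, about 15 N after allowing for the reservoir's weight.

**Disagreement:** Partway down, the force reading suggested less ring travel (about 12 mm) than the tool position and depth did (about 16–17 mm). I pressed on to the bottom stop to be sure.

I saw nothing else touched in the pictures I took, but I did not compare the positions of the other objects at the end.

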